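Hook a stuck filter slider out of its lamp unit and lay it in the tray

ROBOT

A 6-joint arm with a two-finger parallel gripper is mounted at the origin on the work surface; the furniture and walls round the work are solid. World frame = base frame: x ahead of the robot, y to its left, z up, the work surface at z = 0. Lengths are in m, angles in rad, forces in N, time in s.
With the tool pointing down it reaches from about 0.3 to 0.875 m from the base axis. Payload 6.4 kg.
Tool frame: the origin (TCP) lies at the very end of the fingers, on their centre line; the grasp point (between the pads) lies 19 mm behind it; z points along the fingers, y is the line along which they close (so a half turn about z gives the same grasp; the last joint's range is limited). The gripper opens to 85 mm and grips with 20 to 120 N. Pads are 22 mm wide; open, the fingers measure 114 mm over their backs; the gripper's body (76 mm by 85 mm) begins 54 mm behind the grasp point. The pads swing forward as they close: fully open they stand 13 mm farther back than shut.
Start: joints at [0.594, 0.181, 1.607, -0, 1.354, -0.206], TCP at [0.401, 0.412, 0.231] pointing down, gripper open.
Joint ranges: [-2.99, 2.99], [-0.89, 2.07], [0.3, 2.58], [-1.14, 4.28], [0, 2.63], [-3.12, 3.12]. Speed limits (rad/s): [2.57, 2.57, 3.01, 3.14, 3.14, 3.14].

INTERFACE

Orientations are given as a unit quaternion [w, x, y, z].
In Python, from bench import ctrl, camera, calibration, order, outline_of gives the robot as it stands.
- The arm moves only by the tool move_arm, never from a script. Its argument "series" is a list that holds one entry, the list of rows, each a list of 5 numbers: the opening, from 0 (shut) to 1 (fully open), then the shift along the tool's x, y, z in mm, then the turn about the tool's z in rad. A call has exactly 10 rows; each row is the pose to reach, as a shift and turn from the pose commanded when the call began, along the tool's axes at that moment; what a row does not reach only later rows make up. A row lasts 1/12 s, in which the tool goes at most 41.7 mm and 7.16 degrees, less where a joint would pass 70% of its speed; a pose out of reach is approached as far as the arm can. A call with a gripper value outside its range is refused whole. The fingers move at their own pace and stop on an object; the grip force is fixed at half the most. Time passes only in rows, so rows that repeat a pose let the fingers close, or fill a call up. It gives the time, the measured TCP pose, the force, the opening and the grip force at its end, in the units of the state.
- ctrl.get_obs(): the state, without advancing time (a new reading comes with each control period).
- camera(name): name is "scene" or "top" or "wrist"; returns (picture, depth): 480x640x3 uint8, blue, green, red; 480x640 float32, m along the optical axis (not along the pixel's ray), 0 where there is no reading.
- calibration(name): a dict with "intrinsics" (3x3 intrinsics, pixels), "k1" (the pictures are not rectified: a ray, as slopes to the right and down, at radius r is drawn at 1 + k1 r^2 times it, then the intrinsics apply), "rvec" (rotation vector, rad) and "tvec" (3), from world to camera coordinates, as OpenCV has them. Camera axes: x right, y down, z forward; pixel columns grow to the right and rows downward; lengths in m; the calibration is good to about 2 mm. A picture is of the moment at which its call begins: read the wrist's pose just before it. calibration takes no time and is no camera call; for the wrist camera it gives the pose at the moment of the call.
- order.hand_in(): hands the job in; it is judged then, once.
Trained networks look in the newest picture that a camera, given by its name, has taken for a name from the list of things; names that differ only in an ending like _2 or _b are one class to them, and where a whole thing is asked for, a point or a joint stands for the part that bears it (a point fixed in the world has none). Each returns a list of dicts, best first, with "conf" (0 to 1); they miss things now and then, are a little off and sometimes report something else, mostly with a low value. They report only what shows in the picture. A call takes as long as a camera call.
- outline_of(target, camera): "region" (480x640 bool, what is visible of it) and "bbox" ([centre column, centre row, width, height] in pixels, round what is visible of it).
The state is a dict: "time_s": time; "q": joint angles; "dq": joint speeds; "joint_efforts": joint torques, N m; "eef_pos": TCP position; "eef_rot": TCP orientation; "wrist_force": force on the tool from outside, world axes, zero at the start; "torque": the same for the moment, N m; "opening": opening from 0.0 (shut) to 1.0 (fully open); "grasp_force": force on a finger pad.
Only numpy, scipy, OpenCV 4.12 (cv2) and the standard library are available. Lean on these libraries where they do the work, as an engineer would, in place of code of your own. Each camera call takes 0.05 s, during which the arm holds its last target. There are 200 camera calls.

TASK

The filter slider has been pushed too far into the slot of the white lamp filter unit to be reached by hand. Take the hooked pick from its cradle, reach into the slot, feel for the eye of the slider's swivelling pull tab and gently drag the slider out until its plate stands about 3 cm out of the mouth, then put the pick back in its cradle. Then pull the slider the rest of the way out with the gripper and lay it gently, flat and filters up, in the middle of the white tray; do not force the pick, drop anything on the bench or knock anything over.

Things in the scene. Friction and masses are not known exactly. Their poses are not given: they have to be found in the camera images.
- filter_unit: Fixed white lamp filter unit, box 160 x 84 x 84 mm on a dark foot flange 176 x 100 mm, black finned lamp house behind it (to x = +112 mm), light port on top (to z = 95 mm, at x = +32 mm). Origin: centre of the box's underside on the bench, z up, x along the slot and pointing INTO it. The slot's mouth is in the face x = -80 mm, open to the bench.
- slot_mouth (a point): Middle of the lower edge of the slot's mouth; axes as the unit's. The slot is straight and level, 53 mm wide (y = -26.5 to 26.5), 22 mm high (floor z = 0, ceiling z = 22 mm here; floor 44 mm above the bench) and 154 mm deep. A leaf spring in its y+ wall, 70 mm inside, bears on the slider's edge: the slider stays where it is and takes about 2 to 8 N to slide.
- slider: Loose filter slider, 0.13 kg: aluminium plate 95 x 50 x 8 mm with two round black filter cells (green and amber glass) rising to 17 mm. Origin: centre of the plate's underside, z up, x along its length, pointing into the unit. It lies flat on the slot's floor, 1.5 mm play each side. Grip the plate across its 50 mm width near its outer end (x about -36 mm).
- slider_end (a point): Middle of the plate's outer (mouth-side) end face: x = -47.5, z = 4 mm of the slider; 40 to 53 mm inside the mouth at the start.
- tab_rivet (a point): Upright rivet of the slider's steel pull tab, at x = -41, z = 0 mm of the slider. The tab points to the mouth and swivels 0.42 rad to either side on it, stiffly; its direction is NOT measured. The tab lies 1 to 5 mm above the slot's floor, is 20 mm wide and ends 39 mm from the rivet; its eye is an opening 16 mm long and 12 mm wide, centred 26 mm from the rivet (rails 4 mm wide beside it).
- pick: Loose hooked pick, 0.07 kg: green flat-sided handle 90 mm long, 16 mm wide (y), 18 mm high (z), then a straight 5 mm round steel shaft, ending 130 mm from the handle's middle in a hook bent straight down (-z). Origin: middle of the handle on the shaft's axis; x toward the hook, z up. Grip the handle at its middle, across its 16 mm.
- pick_tip (a point): Lowest point of the pick's hook: x = 130, y = 0, z = -10.5 mm of the pick. The hook is a 5 mm round bar with a flat blunt end; the shaft's top is 13 mm above this point.
- cradle: Fixed dark steel cradle of the pick: base x = -57 to +93 mm, 56 mm wide, 5 mm thick, two uprights 6 mm thick with flared notches open at the top: at x = -35 mm (19 mm wide, floor z = 41, cheeks to 54 mm) for the handle, at x = +66 mm (9 mm wide, floor z = 47.5, cheeks to 60 mm) for the shaft. Origin on the bench below the pick's resting place, z up, x toward the hook.
- cradle_rest (a point): Where the pick's origin lies when it rests in the cradle, 50 mm above the cradle's origin; the pick's axes then agree with the cradle's.
- tray: Fixed white tray, 140 mm (x) x 190 mm (y), 15 mm high, walls and floor 3 mm, blue liner. Origin: centre of its underside on the bench, z up.
- tray_in (a point): Centre of the tray's inner floor, 3 mm above the bench.
- oil_bottle: Bystander: small brown oil bottle, 27 mm across, 61 mm high, standing; origin at the centre of its underside, z up.
- spare_objective: Bystander: white microscope objective, 26 mm across, 46 mm high, standing; origin at the centre of its underside, z up.
- cube: Bystander: black filter cube 39 x 34 x 38 mm; origin at the centre of its underside, z up.

How it is judged:
On the way, in this order (a step that is already met when the one before it is completed fails the run):
1. the hook of the pick is inside the slot (x of pick_tip in the frame of filter_unit above -0.07 m and z of pick_tip in the frame of filter_unit between 0.04 and 0.066 m and y of pick_tip in the frame of filter_unit between -0.027 and 0.027 m), for 0.1 s.
2. the slider has been dragged out by the hook until its plate stands at least 20 mm out of the mouth, and is still in the slot (x of slider_end in the frame of filter_unit between -0.145 and -0.1 m and distance between pick_tip and slider_end below 0.04 m and angle between slider's own z axis and vertical below 0.12 rad), for 0.1 s.
3. the pick is back in its cradle, let go, while the slider still stands out of the slot (distance between pick and cradle_rest below 0.02 m and angle between pick's own z axis and vertical below 0.15 rad and contact force between the fingers and pick below 0.3 N and x of slider_end in the frame of filter_unit above -0.145 m), for 0.2 s.
At the end, for the whole second after the job is handed in: The slider lies flat and still, filters up, on the tray's floor (plate centre within 50 mm of the tray's centre, tilt under 0.08 rad), and the pick rests in its cradle (origin within 20 mm of its resting place, hook down within 0.15 rad); nothing is held (horizontal distance between slider and tray_in below 0.05 m and z of slider in the frame of tray_in below 0.005 m and angle between slider's own z axis and vertical below 0.08 rad and linear speed of each of slider, pick below 0.02 m/s and distance between pick and cradle_rest below 0.02 m and angle between pick's own z axis and vertical below 0.15 rad); the robot touches nothing.
It fails at once if the slider is dropped or slammed into the tray (over 30 N between them) (contact force between slider and tray above 30 N).
It fails at once if the pick is forced against the filter unit or the slider (over 40 N) (contact force between pick and filter_unit above 40 N or contact force between pick and slider above 40 N).
It fails at once if the slider falls onto the bench (height (world z) of slider below 0.03 m and horizontal distance between slider and tray_in above 0.13 m).
It fails at once if the pick falls onto the bench or into the tray (height (world z) of pick below 0.025 m).
It fails at once if a bystander is knocked over (angle between any of oil_bottle, spare_objective, cube's own z axis and vertical above 0.6 rad).
It also fails if it takes over 72 s, if anything falls off the work surface, if the arm or the gripper's body presses on something with over 40 N, if the wrist force passes 120 N, or if a joint passes its speed limit or range.

## Working session

There is one attempt and no reset: what is moved stays moved. The work goes in short steps, Python scripts to look and compute and a tool call to move; the robot and the scene stay as the last step left them, time stands still between calls to the robot, and variables do not carry over. Pictures are saved under pics/ and viewed, at most 14 in all, crops included, and the job is handed in when it is done.

Besides the shell and the picture viewer there is one more tool, called after ">>>" as name(argument=value, ...), one argument or row to a line, values as JSON. move_arm: Moves the arm, as the interface text tells. Its arguments: {"type":"object","properties":{"series":{"type":"array","items":{"type":"array","items":{"type":"array","items":{"type":"number"}}}}},"required":["series"]}

```bash
ls; mkdir -p pics; cat > h.py <<'E'
import numpy as np, cv2
from bench import ctrl, camera, calibration, order, outline_of
from scipy.spatial.transform import Rotation as R
def cal(n):
    c=calibration(n); K=np.array(c["intrinsics"]); Rm=cv2.Rodrigues(np.array(c["rvec"],float))[0]
    return K,float(c["k1"]),Rm,np.array(c["tvec"],float).ravel()
def cloud(dep,c):
    K,k1,Rm,t=c
    v,u=np.mgrid[:dep.shape[0],:dep.shape[1]]
    xd=(u-K[0,2])/K[0,0]; yd=(v-K[1,2])/K[1,1]; x,y=xd.copy(),yd.copy()
    for _ in range(8):
        s=1+k1*(x*x+y*y); x,y=xd/s,yd/s
    P=np.stack([x*dep,y*dep,dep],-1)
    return (P-t)@Rm
def proj(P,c):
    K,k1,Rm,t=c
    return cv2.projectPoints(np.atleast_2d(np.array(P,float)),cv2.Rodrigues(Rm)[0],t,K,np.array([k1,0,0,0.]))[0][:,0]
E
cat > a.py <<'E'
from h import *
o=ctrl.get_obs();print(o["time_s"],o["eef_pos"],o["eef_rot"])
for n in ["scene","top"]:
    c=cal(n);im,d=camera(n);cv2.imwrite(f"pics/{n}0.png",im);np.save(f"{n}0.npy",d)
    W=cloud(d,c);print(n,"campos",-c[2].T@c[3])
    for t in ["filter_unit","slider","pick","cradle","tray","oil_bottle","spare_objective","cube"]:
        r=outline_of(t,n)
        for e in r[:1]:
            m=e["region"]&(d>0);p=W[m]
            if len(p):
                rect=cv2.minAreaRect(p[p[:,2]>np.percentile(p[:,2],30),:2].astype(np.float32))
                print(t,round(e["conf"],2),np.round(e["bbox"]),m.sum(),"med",np.median(p,0).round(3),"zmax",np.percentile(p[:,2],98).round(3),"rect",np.round(rect[0],3),np.round(rect[1],3),round(rect[2],1))
                np.save(f"m_{n}_{t}.npy",e["region"])
E
python3 a.py
```

```text
pics
0.0 [0.40012503 0.41217805 0.23036492] [-4.97951158e-04  3.75921498e-01  9.26651093e-01 -7.28621538e-04]
scene campos [-0.24178121  0.54152467  0.63683139]
filter_unit 0.91 [247. 260. 120.  91.] 7004 med [0.454 0.371 0.07 ] zmax 0.095 rect [0.49  0.366] [0.088 0.193] 0.7
pick 0.76 [300. 291.  98.  44.] 685 med [0.364 0.276 0.055] zmax 0.06 rect [0.366 0.3  ] [0.019 0.157] 6.8
cradle 0.79 [312. 305.  89.  54.] 2100 med [0.361 0.292 0.004] zmax 0.047 rect [0.367 0.286] [0.057 0.149] 7.2
tray 0.88 [413. 250. 118.  72.] 4481 med [0.439 0.04  0.003] zmax 0.014 rect [0.439 0.036] [0.145 0.192] 3.8
oil_bottle 0.57 [362. 209.  12.  26.] 277 med [0.57  0.082 0.029] zmax 0.06 rect [0.572 0.079] [0.026 0.019] 87.6
spare_objective 0.46 [385. 206.  10.  25.] 191 med [0.571 0.024 0.025] zmax 0.045 rect [0.575 0.022] [0.022 0.018] 13.7
cube 0.73 [336. 220.  24.  30.] 499 med [0.563 0.143 0.025] zmax 0.039 rect [0.573 0.139] [0.036 0.042] 14.6
top campos [0.19445319 0.22678595 1.19344873]
filter_unit 0.79 [247. 219. 106.  62.] 3861 med [0.48  0.327 0.082] zmax 0.096 rect [0.423 0.354] [0.217 0.171] 2.5
pick 0.77 [303. 276.  41.  12.] 371 med [0.367 0.26  0.058] zmax 0.063 rect [0.337 0.247] [0.096 0.07 ] 21.5
cradle 0.92 [303. 280.  50.  35.] 732 med [0.36  0.252 0.005] zmax 0.052 rect [0.369 0.258] [0.054 0.088] 5.8
tray 0.8 [409. 234. 102.  84.] 6658 med [0.439 0.039 0.003] zmax 0.015 rect [0.439 0.036] [0.143 0.195] 4.5
oil_bottle 0.75 [382. 167.  14.  20.] 217 med [0.57  0.083 0.037] zmax 0.063 rect [0.573 0.082] [0.025 0.021] 55.4
spare_objective 0.7 [413. 167.  14.  17.] 174 med [0.57  0.024 0.036] zmax 0.049 rect [0.574 0.022] [0.024 0.022] 57.7
cube 0.9 [353. 173.  22.  23.] 396 med [0.567 0.141 0.036] zmax 0.042 rect [0.57  0.141] [0.033 0.038] 11.9
```

```bash
python3 - <<'E'
import cv2,numpy as np
a=cv2.imread("pics/scene0.png")[170:370,170:480];b=cv2.imread("pics/top0.png")[140:310,180:480]
cv2.imwrite("pics/c0.png",np.vstack([cv2.resize(a[:150],(620,300),interpolation=2),cv2.resize(b[:150],(620,300),interpolation=2)]))
E
```

```text
(no output)
```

View pics/c0.png

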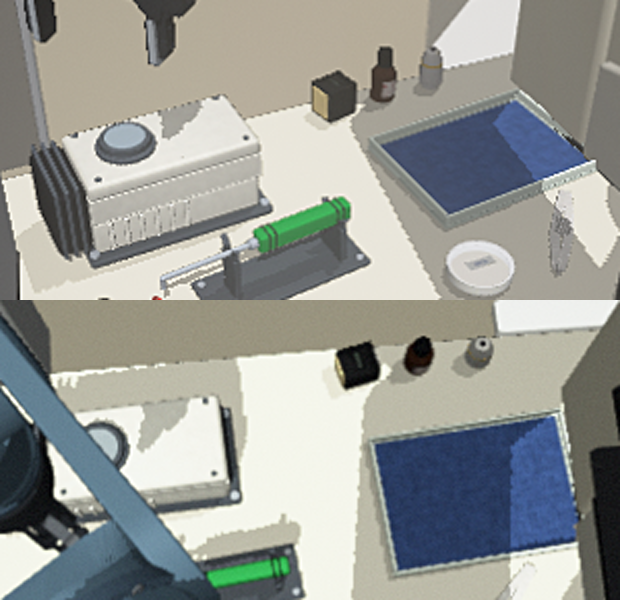

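The unit's mouth faces the tray (−y), and the pick's hook points +y. The top view is partly hidden by the arm, so I'll look through the wrist camera and fit the unit precisely.

```bash
cat > b.py <<'E'
from h import *
import sys
tag=sys.argv[1]
o=ctrl.get_obs();T=R.from_quat(np.array(o["eef_rot"])[[1,2,3,0]]).as_matrix();p=np.array(o["eef_pos"])
c=cal("wrist");print(o["time_s"],p.round(4),"tool axes",T.round(3).tolist())
print("cam in tool",(T.T@(-c[2].T@c[3]-p)).round(4),"look",(T.T@c[2][2]).round(3))
im,d=camera("wrist");cv2.imwrite(f"pics/w{tag}.png",im);np.savez(f"w{tag}.npz",d=d,im=im,K=c[0],k1=c[1],R=c[2],t=c[3])
E
python3 b.py 0
python3 - <<'E'
from h import *
d=np.load("scene0.npy");W=cloud(d,cal("scene"))
m=np.load("m_scene_filter_unit.npy")&(d>0);p=W[m]
h=p[(p[:,2]>.078)&(p[:,2]<.09)]
print(len(h),np.median(h[:,2]),cv2.minAreaRect(h[:,:2].astype(np.float32)))
for n in("scene","top"):
    d=np.load(n+"0.npy");W=cloud(d,cal(n));m=np.load(f"m_{n}_tray.npy")&(d>0);p=W[m];print(n,cv2.minAreaRect(p[p[:,2]<.02][:,:2].astype(np.float32)))
    m=np.load(f"m_{n}_pick.npy")&(d>0);p=W[m];p=p[p[:,2]>.045]
    im=cv2.imread(f"pics/{n}0.png")[m][W[m][:,2]>.045].astype(int);g=im[:,1]>im[:,2]+50
    print("handle",g.sum(),p[g].mean(0),cv2.minAreaRect(p[g][:,:2].astype(np.float32)),p[g][:,2].max())
E
```

```text
0.9 [0.4006 0.4125 0.2313] tool axes [[-0.717, 0.697, -0.0], [0.697, 0.717, -0.0], [0.0, -0.0, -1.0]]
cam in tool [ 0.0757  0.0002 -0.1419] look [-0.3    0.001  0.954]
2522 0.08292273643435896 ((0.4904617667198181, 0.3646414279937744), (0.08700308948755264, 0.19005471467971802), 0.6516546010971069)
scene ((0.43946531414985657, 0.035538360476493835), (0.14511312544345856, 0.19150713086128235), 3.8009819984436035)
handle 470 [0.36596477 0.26784225 0.05486654] ((0.3687782287597656, 0.2669595181941986), (0.016876794397830963, 0.08767596632242203), 6.766940593719482) 0.060731498856189135
top ((0.4396142363548279, 0.03529520332813263), (0.14566650986671448, 0.19534538686275482), 4.5076751708984375)
handle 333 [0.36604755 0.25945531 0.06791712] ((0.33784401416778564, 0.24707673490047455), (0.09769688546657562, 0.07153746485710144), 21.989944458007812) 0.6039307695444698
```

View pics/w0.png

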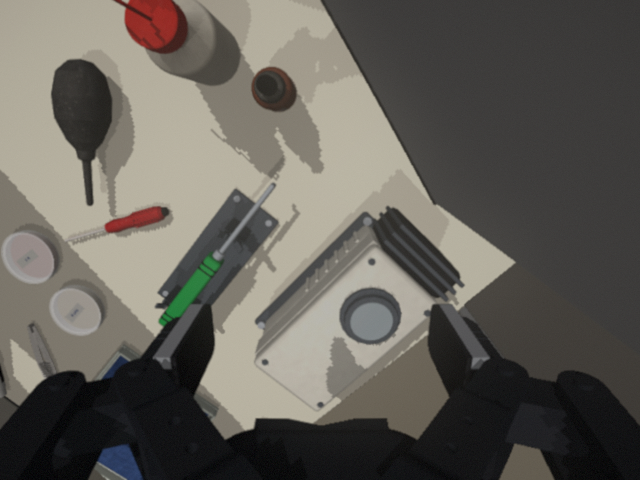

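The wrist view shows the unit (mouth face at its left-lower end, around px 260,350), the pick in its cradle at (190,290), and only stray items nearby. Next I'll move so the wrist camera looks obliquely into the mouth.

>>> move_arm(
  series=[
    [[1,-40,-13,0,-0.1],[1,-80,-26,0,-0.2],[1,-120,-39,0,-0.3],[1,-160,-52,0,-0.4],[1,-200,-65,0,-0.5],[1,-240,-78,0,-0.6],[1,-280,-91,20,-0.7],[1,-324,-104,50,-0.77],[1,-324,-104,85,-0.77],[1,-324,-104,120,-0.77]],
  ],
)

```text
time_s: 1.78
eef_pos: [0.5642, 0.1087, 0.1123]
eef_rot: [0.003, 0.002, 1.0, -0.0]
wrist_force: [1.3, -0.6, -0.3]
opening: 1.001
grasp_force: 0.0
```

```bash
python3 b.py 1; python3 -c "
import numpy as np;z=np.load('w1.npz');print(z['K'],z['k1'])"
```

```text
1.7833 [0.5642 0.1087 0.1123] tool axes [[-1.0, 0.004, 0.006], [0.004, 1.0, -0.001], [-0.006, -0.001, -1.0]]
cam in tool [ 0.0758 -0.0006 -0.1419] look [-0.301  0.001  0.954]
[[372.78872179   0.         320.8567058 ]
 [  0.         372.78872179 237.10141075]
 [  0.           0.           1.        ]] -0.05116927941934661
```

View pics/w1.png

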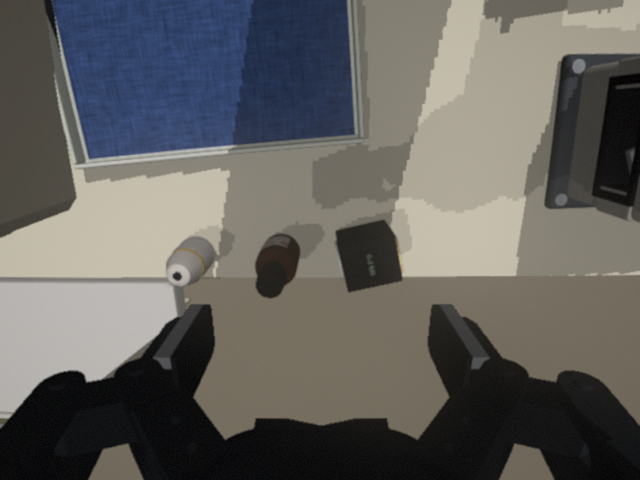

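The mouth shows at the right edge (600–640, 65–205), and a grey tab tip shows inside it at about (630,160). I'll shift to see it better.

>>> move_arm(
  series=[
    [[1,35,6,0,0],[1,70,12,0,0],[1,75,12,0,0],[1,75,12,0,0],[1,75,12,0,0],[1,75,12,0,0],[1,75,12,0,0],[1,75,12,0,0],[1,75,12,0,0],[1,75,12,0,0]],
  ],
)

```text
time_s: 2.67
eef_pos: [0.4859, 0.1241, 0.1114]
eef_rot: [0.0, 0.0, 1.0, -0.0]
wrist_force: [-0.1, 0.4, 0.6]
opening: 1.002
grasp_force: 0.0
```

```bash
python3 b.py 2; python3 - <<'E'
from h import *
z=np.load('w2.npz');im=z['im'];c=(z['K'],float(z['k1']),z['R'],z['t']);W=cloud(z['d'].astype(float),c)
cr=im[140:340,480:640].astype(float)*2.0
cv2.imwrite("pics/c2.png",cv2.resize(np.clip(cr,0,255).astype(np.uint8),(640,800),interpolation=2)[:600])
t=cv2.imread("pics/top0.png")
import bench
im,d=camera("top");Wt=cloud(d,cal("top"));cv2.imwrite("pics/top1.png",im);np.save("top1.npy",d)
im2,d2=camera("scene");Ws=cloud(d2,cal("scene"))
for n,Wn,dn in(("top",Wt,d),("scene",Ws,d2)):
  for o in("filter_unit","pick","cradle","tray"):
    r=outline_of(o,n)
    if not r: continue
    m=r[0]["region"]&(dn>0);p=Wn[m]
    lo,hi={"filter_unit":(.078,.09),"pick":(.05,.07),"cradle":(-.01,.02),"tray":(-.01,.03)}[o]
    p=p[(p[:,2]>lo)&(p[:,2]<hi)]
    q=cv2.minAreaRect(p[:,:2].astype(np.float32));print(n,o,r[0]["conf"],len(p),np.round(q[0],4),np.round(q[1],4),round(q[2],2),"z",np.median(p[:,2]).round(4))
E
```

```text
2.6667 [0.4859 0.1241 0.1114] tool axes [[-1.0, 0.001, 0.0], [0.001, 1.0, -0.0], [-0.0, -0.0, -1.0]]
cam in tool [ 0.0758 -0.0006 -0.1419] look [-0.301  0.001  0.954]
top filter_unit 0.74 3592 [0.4889 0.3668] [0.0864 0.1898] 2.33 z 0.0833
top pick 0.88 511 [0.3617 0.3096] [0.017  0.1743] 6.81 z 0.0576
top cradle 0.97 1633 [0.3665 0.2884] [0.0597 0.153 ] 5.69 z 0.0047
scene filter_unit 0.81 2558 [0.4917 0.3658] [0.0884 0.1907] 2.63 z 0.0829
scene pick 0.93 560 [0.3667 0.3096] [0.0237 0.1762] 7.28 z 0.0565
scene cradle 0.86 1878 [0.3679 0.2861] [0.0584 0.1507] 6.66 z 0.004
scene tray 0.58 3769 [0.4489 0.0366] [0.1639 0.1915] 4.13 z 0.0028
```

View pics/c2.png

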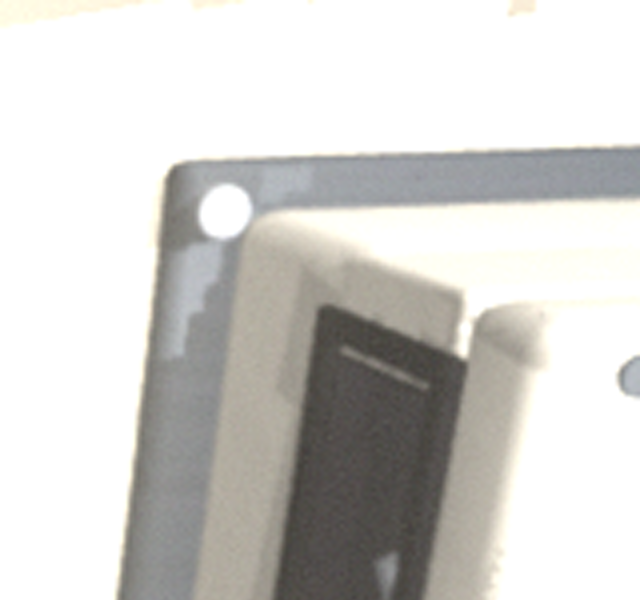

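```bash
python3 - <<'E'
from h import *
z=np.load('w2.npz');im=z['im'];c=(z['K'],float(z['k1']),z['R'],z['t']);W=cloud(z['d'].astype(float),c)
cr=cv2.resize(im[210:330,520:640].astype(np.float32)*3,(600,600),interpolation=2)
cv2.imwrite("pics/c3.png",np.clip(cr,0,255).astype(np.uint8))
# face plane of the mouth: points on the front face
v,u=np.mgrid[:480,:640];d=z['d']
m=(d>0)&(W[...,2]>.012)&(W[...,2]<.08)&(W[...,1]>.255)&(W[...,1]<.29)&(np.abs(W[...,0]-.49)<.045)
p=W[m];print(len(p));
med=np.median(p[:,1]);q=p[abs(p[:,1]-med)<.006];A=np.c_[q[:,0]-.49,np.ones(len(q))];print(np.linalg.lstsq(A,q[:,1],rcond=None)[0],med)
b=(d>0)&(u<500)&(abs(W[...,2])<.02)&(v<200);print("bench z",np.median(W[b][:,2]))
for a in [270,280,290]: print(a,[tuple(W[a,x].round(3)) for x in range(545,640,8)])
E
```

```text
9851
[0.02681821 0.27150633] 0.27201560648131234
bench z 0.0015333583426915195
270 [(np.float64(0.504), np.float64(0.273), np.float64(0.028)), (np.float64(0.498), np.float64(0.268), np.float64(0.043)), (np.float64(0.498), np.float64(0.273), np.float64(0.044)), (np.float64(0.498), np.float64(0.278), np.float64(0.044)), (np.float64(0.498), np.float64(0.283), np.float64(0.044)), (np.float64(0.487), np.float64(0.269), np.float64(0.069)), (np.float64(0.485), np.float64(0.269), np.float64(0.074)), (np.float64(0.484), np.float64(0.271), np.float64(0.078)), (np.float64(0.482), np.float64(0.272), np.float64(0.082)), (np.float64(0.481), np.float64(0.274), np.float64(0.084)), (np.float64(0.482), np.float64(0.279), np.float64(0.083)), (np.float64(0.481), np.float64(0.283), np.float64(0.084))]
280 [(np.float64(0.511), np.float64(0.274), np.float64(0.029)), (np.float64(0.505), np.float64(0.269), np.float64(0.043)), (np.float64(0.505), np.float64(0.275), np.float64(0.043)), (np.float64(0.504), np.float64(0.279), np.float64(0.044)), (np.float64(0.504), np.float64(0.283), np.float64(0.046)), (np.floa
[... 412 characters left out ...]
.float64(0.518), np.float64(0.274), np.float64(0.03)), (np.float64(0.512), np.float64(0.271), np.float64(0.043)), (np.float64(0.511), np.float64(0.275), np.float64(0.044)), (np.float64(0.512), np.float64(0.282), np.float64(0.043)), (np.float64(0.5), np.float64(0.268), np.float64(0.067)), (np.float64(0.499), np.float64(0.271), np.float64(0.069)), (np.float64(0.496), np.float64(0.27), np.float64(0.077)), (np.float64(0.494), np.float64(0.271), np.float64(0.081)), (np.float64(0.493), np.float64(0.274), np.float64(0.083)), (np.float64(0.493), np.float64(0.277), np.float64(0.084)), (np.float64(0.493), np.float64(0.282), np.float64(0.084)), (np.float64(0.494), np.float64(0.288), np.float64(0.082))]
```

View pics/c3.png

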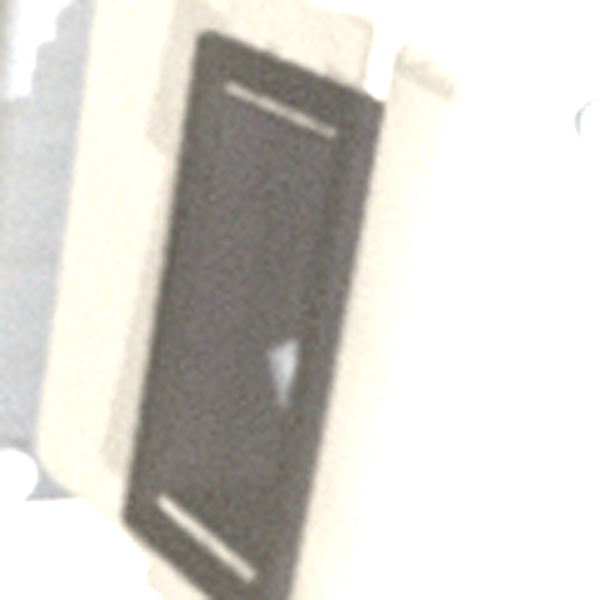

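```bash
cat > c.py <<'E'
from h import *
from scipy.optimize import least_squares
z=np.load('w2.npz');c=(z['K'],float(z['k1']),z['R'],z['t'])
px=lambda a:np.array([[520+(x+.5)/5-.5,210+(y+.5)/5-.5] for x,y in a])
obs=px([(200,32),(385,100),(125,515)]);mod=np.array([[-80,26.5,44],[-80,26.5,66],[-80,-26.5,44]])/1e3
def wp(q,m): 
    r=R.from_euler('z',q[2]).as_matrix();return m@r.T+[q[0],q[1],0]
f=lambda q:(proj(wp(q,mod),c)-obs).ravel()
s=least_squares(f,[.49,.35,1.6]);print("unit",s.x,"res",s.fun.round(2))
def ray(uv,zz):
    n=cv2.undistortPoints(uv[:,None],c[0],np.array([c[1],0,0,0.]))[:,0]
    D=np.c_[n,np.ones(len(n))]@c[2];C=-c[2].T@c[3];return C+D*((zz-C[2])/D[:,2])[:,None]
P=ray(px([(269,352),(298,340),(285,405),(230,88),(335,132),(160,497),(252,580)]),.049)
for q in (s.x,[.4905,.35,s.x[2]],[.4905,.35,1.605]):
    r=R.from_euler('z',q[2]).as_matrix();print("in unit(mm)",((P-[q[0],q[1],0])@r*1e3).round(1).tolist())
E
python3 c.py
```

```text
unit [0.49766406 0.34792233 1.51589991] res [  6.08   5.82  -6.06   2.93   0.4  -10.58]
in unit(mm) [[-69.1, -8.5, 49.0], [-65.7, -6.7, 49.0], [-65.0, -15.5, 49.0], [-82.8, 24.5, 49.0], [-68.4, 19.8, 49.0], [-78.0, -28.7, 49.0], [-62.6, -40.1, 49.0]]
in unit(mm) [[-70.7, -15.8, 49.0], [-67.4, -14.0, 49.0], [-66.7, -22.7, 49.0], [-84.5, 17.2, 49.0], [-70.0, 12.6, 49.0], [-79.7, -36.0, 49.0], [-64.2, -47.3, 49.0]]
in unit(mm) [[-71.9, -9.4, 49.0], [-68.4, -8.0, 49.0], [-68.4, -16.7, 49.0], [-82.6, 24.6, 49.0], [-68.6, 18.7, 49.0], [-82.6, -28.8, 49.0], [-68.2, -41.4, 49.0]]
```

```bash
cat >> c.py <<'E'
print("--- on face plane, unit frame")
def onface(a,q):
    uv=px(a);n=cv2.undistortPoints(uv[:,None],c[0],np.array([c[1],0,0,0.]))[:,0]
    r=R.from_euler('z',q[2]).as_matrix()
    D=(np.c_[n,np.ones(len(n))]@c[2])@r;C=(-c[2].T@c[3]-[q[0],q[1],0])@r
    return (C+D*((-.08-C[0])/D[:,0])[:,None])*1e3
for q in ([.4905,.350,1.605],[.4905,.3515,1.605],[.4905,.3485,1.60]):
    print(onface([(200,32),(385,100),(125,515),(165,300),(345,300),(230,88),(335,132),(160,497),(252,580)],q)[:,1:].round(1).tolist())
E
python3 c.py | sed -n '/---/,$p'
```

```text
--- on face plane, unit frame
[[28.5, 38.0], [29.4, 70.5], [-37.0, 38.9], [-6.1, 39.6], [6.6, 70.3], [23.5, 45.2], [23.8, 64.0], [-30.9, 45.3], [-31.6, 64.5]]
[[27.9, 35.8], [28.8, 68.6], [-38.2, 36.7], [-7.0, 37.3], [5.8, 68.4], [22.8, 43.1], [23.2, 62.0], [-32.1, 43.1], [-32.8, 62.5]]
[[28.6, 40.0], [29.5, 72.2], [-36.0, 41.4], [-5.5, 41.8], [7.0, 72.1], [23.6, 47.2], [24.0, 65.8], [-30.0, 47.6], [-30.7, 66.7]]
```

The dark area is a bezel, and the tab's corner shows inside it. From this the tab is swung about 0.4 rad toward unit −y, with the eye roughly 24 mm inside the mouth at y ≈ −10. Next I'll hover over the pick.

>>> move_arm(
  series=[
    [[1,15,15,-15,0.12],[1,30,30,-30,0.24],[1,45,50,-30,0.36],[1,60,70,-30,0.48],[1,75,90,-30,0.6],[1,90,110,-30,0.72],[1,105,130,-30,0.84],[1,117,143,-30,0.96],[1,117,143,-30,1.08],[1,117,143,-30,1.2]],
  ],
)

```text
time_s: 4.05
eef_pos: [0.3678, 0.2682, 0.1414]
eef_rot: [-0.0, 0.566, 0.824, 0.0]
wrist_force: [0.1, -0.6, 0.5]
opening: 1.003
grasp_force: 0.0
```

>>> move_arm(
  series=[
    [[1,0,0,0,0.12],[1,0,0,0,0.24],[1,0,0,0,0.256],[1,0,0,0,0.256],[1,0,0,0,0.256],[1,0,0,0,0.256],[1,0,0,0,0.256],[1,0,0,0,0.256],[1,0,0,0,0.256],[1,0,0,0,0.256]],
  ],
)

```text
time_s: 4.88
eef_pos: [0.3687, 0.2673, 0.1414]
eef_rot: [0.0, 0.666, 0.746, -0.0]
wrist_force: [-0.3, 0.7, 0.3]
opening: 0.999
grasp_force: 0.0
```

```bash
python3 b.py 4; python3 - <<'E'
from h import *
o=ctrl.get_obs();T=R.from_quat(np.array(o["eef_rot"])[[1,2,3,0]]).as_matrix();p=np.array(o["eef_pos"])
z=np.load('w4.npz');c=(z['K'],float(z['k1']),z['R'],z['t']);W=cloud(z['d'].astype(float),c)
for t in("pick","cradle","filter_unit"):
    r=outline_of(t,"wrist")
    if not r: print(t,"none");continue
    m=r[0]["region"]&(z['d']>0);q=W[m];lo,hi={"pick":(.04,.07),"cradle":(-.01,.015),"filter_unit":(.078,.09)}[t]
    q=q[(q[:,2]>lo)&(q[:,2]<hi)];L=(q-p)@T
    b=cv2.minAreaRect(L[:,:2].astype(np.float32));print(t,r[0]["conf"],r[0]["bbox"],len(q),"tool-frame rect",np.round(b[0],4),np.round(b[1],4),b[2])
    if t=="pick":
        im=z['im'].astype(int);g=m&(im[...,1]>im[...,2]+40)&(W[...,2]>.04);s=m&~(im[...,1]>im[...,2]+25)&(W[...,2]>.04)
        for k in(g,s):
            L=(W[k]-p)@T;b=cv2.minAreaRect(L[:,:2].astype(np.float32));print(" part",k.sum(),L.mean(0).round(4),np.round(b[0],4),np.round(b[1],4),b[2],"zmax",np.percentile(W[k][:,2],95))
E
```

```text
4.8833 [0.3687 0.2673 0.1414] tool axes [[-0.114, 0.993, -0.0], [0.993, 0.114, -0.0], [-0.0, -0.0, -1.0]]
cam in tool [ 0.076   0.0008 -0.1419] look [-0.299  0.001  0.954]
pick 0.75 [323.5, 164.2, 28.4, 287.4] 4540 tool-frame rect [0.0432 0.002 ] [0.0157 0.1758] 89.98934936523438
 part 2756 [0.0034 0.0021 0.0833] [0.     0.0021] [0.0147 0.0879] 89.72981262207031 zmax 0.059210649551802406
 part 1602 [0.0752 0.0021 0.0891] [0.0448 0.0019] [0.0156 0.1726] 89.89845275878906 zmax 0.05832311636277432
cradle 0.78 [321.2, 192.9, 84.0, 200.0] 9670 tool-frame rect [0.0167 0.0023] [0.058  0.1558] 89.64559173583984
filter_unit 0.92 [527.9, 139.4, 222.2, 276.0] 30997 tool-frame rect [0.0638 0.1331] [0.1492 0.0845] 4.171500205993652
```

View pics/w4.png

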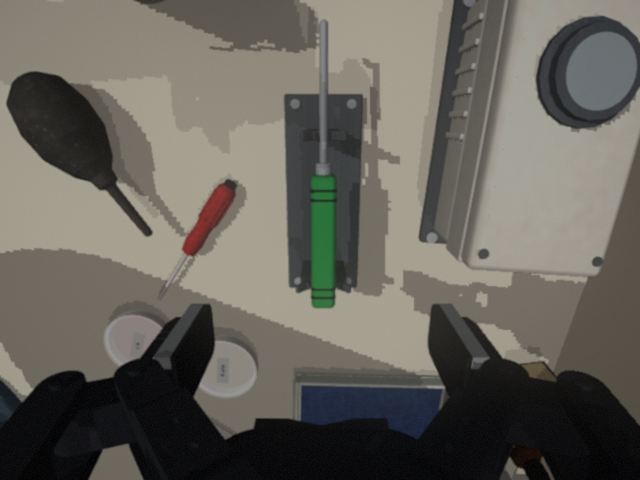

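```bash
cat >> c.py <<'E'
print("=== ")
yaw=1.612;M=np.array([.4967,.2707,.0]);ux=np.array([np.cos(yaw),np.sin(yaw),0]);U=M+.08*ux
print("U",U.round(4));q=[U[0],U[1],yaw];r=R.from_euler('z',yaw).as_matrix()
print("bezel/lines",onface([(200,32),(385,100),(125,515),(230,88),(335,132),(160,497),(252,580)],q)[:,1:].round(1).tolist())
print("tab",((P[:3]-U)@r*1e3).round(1).tolist(),P[:3].round(4).tolist())
E
python3 c.py | sed -n '/===/,$p'
```

```text
=== 
U [0.4934 0.3506 0.    ]
bezel/lines [[31.8, 37.5], [32.8, 70.1], [-34.2, 37.8], [26.8, 44.7], [27.2, 63.5], [-28.0, 44.2], [-28.7, 63.5]]
tab [[-72.4, -6.0, 49.0], [-69.0, -4.6, 49.0], [-69.1, -13.3, 49.0]] [[0.5024, 0.2785, 0.049], [0.5008, 0.2819, 0.049], [0.5095, 0.2822, 0.049]]
```

>>> move_arm(
  series=[
    [[0.7,0,2,20,0],[0.6,0,2,50,0],[0.5,0,2,80,0],[0.5,0,2,90,0],[0.5,0,2,90,0],[0.5,0,2,90,0],[0.5,0,2,90,0],[0.5,0,2,90,0],[0.5,0,2,90,0],[0.5,0,2,90,0]],
  ],
)

```text
time_s: 5.92
eef_pos: [0.3715, 0.2679, 0.0525]
eef_rot: [0.001, 0.666, 0.746, 0.001]
wrist_force: [0.8, -0.8, 0.7]
opening: 0.499
grasp_force: 0.0
```

>>> move_arm(
  series=[
    [[0.5,0,0,10,0],[0.5,0,0,21,0],[0.5,0,0,21,0],[0.3,0,0,21,0],[0.2,0,0,21,0],[0.1,0,0,21,0],[0,0,0,21,0],[0,0,0,21,0],[0,0,0,21,0],[0,0,0,21,0]],
  ],
)

```text
time_s: 6.75
eef_pos: [0.3709, 0.2676, 0.0306]
eef_rot: [0.0, 0.666, 0.746, 0.0]
wrist_force: [0.3, -0.4, 1.5]
opening: 0.174
grasp_force: 59.0
```

```bash
cat > s.py <<'E'
from h import *
o=ctrl.get_obs();e=R.from_quat(np.array(o["eef_rot"])[[1,2,3,0]]).as_matrix()
print(o["time_s"],np.round(o["eef_pos"],4),"x-yaw",np.arctan2(e[1,0],e[0,0]).round(4),"tilt",e[:,2].round(4),"F",np.round(o["wrist_force"],2),"M",np.round(o["torque"],2),o["opening"],o["grasp_force"])
E
python3 s.py
```

```text
6.75 [0.3709 0.2676 0.0306] x-yaw 1.6847 tilt [ 5.e-04  2.e-04 -1.e+00] F [ 0.28 -0.39  1.48] M [-0.02  0.01  0.01] 0.174381365668583 58.95954966545105
```

>>> move_arm(
  series=[
    [[0,0,0,-15,0],[0,0,0,-35,0],[0,-10,0,-50,0],[0,-45,0,-50,0.02],[0,-80,0,-50,0.04],[0,-115,5,-50,0.06],[0,-145,30,-50,0.073],[0,-162,65,-50,0.073],[0,-162,100,-50,0.073],[0,-162,125,-50,0.073]],
  ],
)

```text
time_s: 7.58
eef_pos: [0.5165, 0.1193, 0.0809]
eef_rot: [0.001, 0.694, 0.72, 0.001]
wrist_force: [0.3, 0.3, 0.1]
opening: 0.177
grasp_force: 58.9
```

>>> move_arm(
  series=[
    [[0,0,0,10,0],[0,0,0,20,0],[0,0,0,30,0],[0,0,0,38,0],[0,0,0,38,0],[0,0,0,38,0],[0,0,0,38,0],[0,0,0,38,0],[0,0,0,38,0],[0,0,0,38,0]],
  ],
)

```text
time_s: 8.42
eef_pos: [0.5137, 0.1209, 0.0429]
eef_rot: [0.0, 0.692, 0.721, 0.0]
wrist_force: [0.0, 0.3, -0.5]
opening: 0.173
grasp_force: 58.9
```

```bash
python3 s.py; python3 b.py 5; python3 - <<'E'
from h import *
for n in("scene","top"):
    im,d=camera(n);cv2.imwrite(f"pics/{n}5.png",im);np.save(f"{n}5.npy",d)
    r=outline_of("pick",n);print(n,[(e["conf"],e["bbox"]) for e in r[:2]])
a=cv2.imread("pics/wrist5.png") if 0 else cv2.imread("pics/w5.png")[:460]
b=cv2.imread("pics/top5.png")[170:300,200:400];s=cv2.imread("pics/scene5.png")[200:330,200:400]
cv2.imwrite("pics/c5.png",np.hstack([cv2.resize(b,(400,260),interpolation=2),cv2.resize(s,(400,260),interpolation=2)]))
E
```

```text
8.4167 [0.5137 0.1209 0.0429] x-yaw 1.6119 tilt [ 0.001  0.    -1.   ] F [ 0.03  0.28 -0.52] M [-0.02 -0.03 -0.01] 0.17291177934045712 58.93565833568573
8.4167 [0.5137 0.1209 0.0429] tool axes [[-0.041, 0.999, 0.001], [0.999, 0.041, 0.0], [-0.0, 0.001, -1.0]]
cam in tool [ 0.076   0.0008 -0.1419] look [-0.299  0.001  0.954]
scene [(0.58, [339.5, 221.1, 80.7, 25.9]), (0.51, [335.6, 219.4, 21.9, 28.2])]
top []
```

View pics/w5.png

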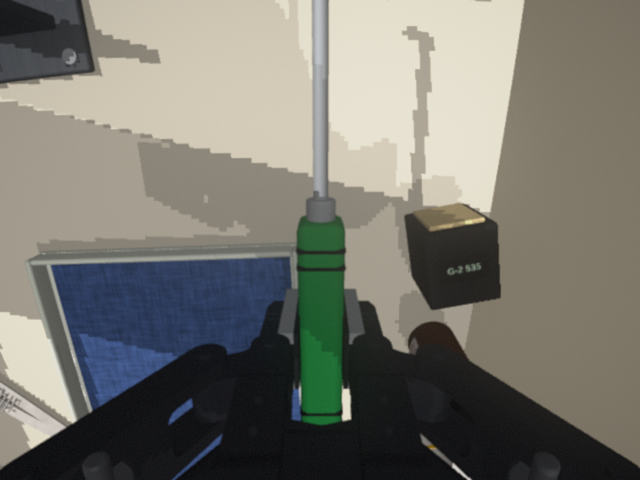

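>>> move_arm(
  series=[
    [[0,4,0,1,0],[0,8,0,1,0],[0,12,0,1,0],[0,16,0,1,0],[0,20,0,1,0],[0,24,0,1,0],[0,27,0,1,0],[0,30,0,1,0],[0,33,0,1,0],[0,33,0,1,0]],
  ],
)

```text
time_s: 9.5
eef_pos: [0.5119, 0.1543, 0.0414]
eef_rot: [-0.0, 0.692, 0.722, 0.0]
wrist_force: [0.1, -0.0, -0.9]
opening: 0.173
grasp_force: 58.9
```

```bash
python3 s.py
```

```text
9.5 [0.5119 0.1543 0.0414] x-yaw 1.6122 tilt [ 0.e+00  1.e-04 -1.e+00] F [ 0.08 -0.02 -0.91] M [-0.05  0.01  0.02] 0.1734732659407261 58.935250639915466
```

>>> move_arm(
  series=[
    [[0,2,0,0,0],[0,4,0,0,0],[0,6,0,0,0],[0,8,0,0,0],[0,10,0,0,0],[0,11,0,0,0],[0,11,0,0,0],[0,11,0,0,0],[0,11,0,0,0],[0,11,0,0,0]],
  ],
)

```text
time_s: 10.33
eef_pos: [0.5115, 0.1647, 0.0413]
eef_rot: [-0.0, 0.692, 0.721, -0.0]
wrist_force: [0.5, 0.5, -0.6]
opening: 0.178
grasp_force: 58.9
```

>>> move_arm(
  series=[
    [[0,0,0,0.5,0],[0,0,0,1,0],[0,0,0,1.5,0],[0,0,0,2,0],[0,0,0,2.5,0],[0,0,0,3,0],[0,0,0,3,0],[0,0,0,3,0],[0,0,0,3,0],[0,0,0,3,0]],
  ],
)

```text
time_s: 11.17
eef_pos: [0.5115, 0.1648, 0.0384]
eef_rot: [-0.0, 0.692, 0.721, 0.0]
wrist_force: [-0.2, -1.3, -1.4]
opening: 0.175
grasp_force: 58.9
```

```bash
python3 s.py
```

```text
11.1667 [0.5115 0.1648 0.0384] x-yaw 1.6118 tilt [ 0.  0. -1.] F [-0.17 -1.28 -1.45] M [ 0.03  0.05 -0.  ] 0.17470074957663 58.936248421669006
```

No upward reaction at 3 mm above the floor, so the hook is below the tab's top. I'll lower it a little more and pull back gently.

>>> move_arm(
  series=[
    [[0,0,0,0.7,0],[0,0,0,1.4,0],[0,0,0,1.4,0],[0,0,0,1.4,0],[0,-1,0,1.4,0],[0,-2,0,1.4,0],[0,-3,0,1.4,0],[0,-4,0,1.4,0],[0,-5,0,1.4,0],[0,-6,0,1.4,0]],
  ],
)

```text
time_s: 12.0
eef_pos: [0.5113, 0.1593, 0.0368]
eef_rot: [-0.001, 0.692, 0.721, 0.0]
wrist_force: [-1.5, 4.5, -0.6]
opening: 0.171
grasp_force: 58.9
```

```bash
python3 s.py
```

```text
12.0 [0.5113 0.1593 0.0368] x-yaw 1.6119 tilt [-6.e-04  8.e-04 -1.e+00] F [-1.53  4.49 -0.63] M [0.71 0.16 0.1 ] 0.17143176071912805 58.88043165206909
```

>>> move_arm(
  series=[
    [[0,-1,0,0,0],[0,-2,0,0,0],[0,-3,0,0,0],[0,-4,0,0,0],[0,-5,0,0,0],[0,-6,0,0,0],[0,-7,0,0,0],[0,-8,0,0,0],[0,-8,0,0,0],[0,-8,0,0,0]],
  ],
)

```text
time_s: 12.83
eef_pos: [0.5119, 0.1507, 0.0369]
eef_rot: [-0.0, 0.692, 0.721, -0.0]
wrist_force: [-1.5, 3.0, -0.8]
opening: 0.178
grasp_force: 58.9
```

```bash
python3 s.py
```

```text
12.8333 [0.5119 0.1507 0.0369] x-yaw 1.6119 tilt [-4.e-04 -1.e-04 -1.e+00] F [-1.48  3.04 -0.76] M [0.61 0.32 0.2 ] 0.1777857400383295 58.92445743083954
```

It's dragging at about 3–4 N. I'll continue, letting the hook drift toward the slot's centre line.

>>> move_arm(
  series=[
    [[0,-3,-0.6,0,0],[0,-6,-1.2,0,0],[0,-9,-2,0,0],[0,-12,-2.7,0,0],[0,-15,-3.4,0,0],[0,-18,-4.1,0,0],[0,-21,-4.8,0,0],[0,-24,-5.5,0,0],[0,-27,-6,0,0],[0,-30,-6.5,0,0]],
  ],
)

```text
time_s: 13.67
eef_pos: [0.5069, 0.1202, 0.037]
eef_rot: [0.0, 0.693, 0.721, 0.0]
wrist_force: [0.5, 3.8, -1.9]
opening: 0.173
grasp_force: 58.9
```

```bash
python3 s.py
```

```text
13.6667 [0.5069 0.1202 0.037 ] x-yaw 1.6117 tilt [ 3.e-04 -0.e+00 -1.e+00] F [ 0.47  3.81 -1.93] M [ 0.54 -0.07 -0.01] 0.17262967786116634 58.8718718290329
```

>>> move_arm(
  series=[
    [[0,-3,0,0,0],[0,-6,0,0,0],[0,-9,0,0,0],[0,-12,0,0,0],[0,-15,0,0,0],[0,-18,0,0,0],[0,-21,0,0,0],[0,-24,0,0,0],[0,-26,0,0,0],[0,-26,0,0,0]],
  ],
)

```text
time_s: 14.5
eef_pos: [0.5079, 0.094, 0.037]
eef_rot: [0.0, 0.693, 0.721, -0.0]
wrist_force: [-0.7, 1.2, -0.7]
opening: 0.176
grasp_force: 58.9
```

```bash
python3 s.py; python3 b.py 6; python3 - <<'E'
from h import *
r=outline_of("slider","wrist")
z=np.load('w6.npz');c=(z['K'],float(z['k1']),z['R'],z['t']);W=cloud(z['d'].astype(float),c)
U=np.array([.4936,.3506,0]);r2=R.from_euler('z',1.612).as_matrix()
for e in r:
    m=e["region"]&(z['d']>0);q=(W[m]-U)@r2*1e3;print(e["conf"],e["bbox"],np.percentile(q,[2,50,98],axis=0).round(1).tolist())
E
```

```text
14.5 [0.5079 0.094  0.037 ] x-yaw 1.6116 tilt [-1.e-04 -4.e-04 -1.e+00] F [-0.67  1.22 -0.67] M [0.29 0.01 0.06] 0.1759736028932065 58.91996741294861
14.5 [0.5079 0.094  0.037 ] tool axes [[-0.041, 0.999, -0.0], [0.999, 0.041, -0.0], [-0.0, -0.0, -1.0]]
cam in tool [ 0.0761  0.0008 -0.1419] look [-0.299  0.001  0.954]
```

View pics/w6.png

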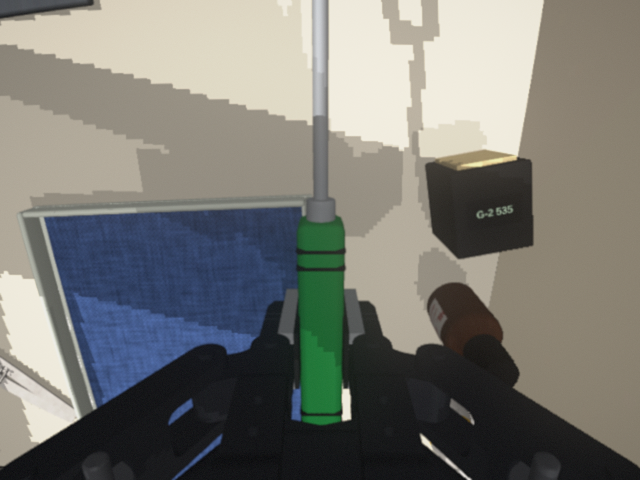

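The tab's eye shadow at (410,15) shows it has come out. I'll measure the plate with the top camera.

```bash
cat > m.py <<'E'
from h import *
import sys
U=np.array([.4936,.3506,0]);r2=R.from_euler('z',1.612).as_matrix()
for n in sys.argv[2:]:
    c=cal(n);im,d=camera(n);W=cloud(d.astype(float),c);q=(W-U)@r2*1e3
    r=outline_of("slider",n)
    for e in r[:2]:
        m=e["region"]&(d>0);print(n,round(e["conf"],2),np.round(e["bbox"]),m.sum(),np.percentile(q[m],[3,50,97],axis=0).round(1).tolist())
    g=(d>0)&(q[...,2]>44)&(q[...,2]<58)&(q[...,0]<-79)&(q[...,0]>-150)&(abs(q[...,1])<32);print(n,"slab",g.sum(),np.percentile(q[g],[2,10,50,90,98],axis=0).round(1).tolist() if g.any() else 0)
    cc=proj(U+np.array([-.1,0,.05])@r2.T,c)[0].astype(int);h=50
    cr=im[max(cc[1]-h,0):cc[1]+h,max(cc[0]-h,0):cc[0]+h];cv2.imwrite(f"pics/{n}_{sys.argv[1]}.png",cv2.resize(cr,(400,400),interpolation=2))
E
python3 m.py 7 top scene; python3 -c "
import cv2,numpy as np;cv2.imwrite('pics/c7.png',np.hstack([cv2.imread('pics/top_7.png'),cv2.imread('pics/scene_7.png')]))"
```

```text
top 0.6 [306. 211.  28.  30.] 374 [[-126.6, -20.3, 1.4], [-94.7, 1.0, 50.5], [-81.7, 26.2, 55.5]]
top 0.49 [243. 220. 113.  61.] 5556 [[-76.3, -33.1, 6.3], [11.1, 17.4, 82.6], [104.7, 50.3, 95.9]]
top slab 407 [[-141.3, -21.3, 45.4], [-127.8, -15.7, 47.1], [-95.4, 1.0, 50.9], [-83.7, 20.9, 54.8], [-81.2, 26.7, 57.0]]
scene 0.68 [306. 242.  21.  17.] 184 [[-148.5, -67.2, -1.4], [-107.1, 0.5, 48.8], [-91.4, 24.3, 52.8]]
scene 0.43 [247. 260. 121.  87.] 7037 [[-74.0, -31.3, 5.1], [21.4, 39.2, 69.9], [108.9, 48.6, 94.1]]
scene slab 217 [[-146.3, -22.0, 44.8], [-135.5, -14.3, 46.4], [-109.5, -0.8, 50.1], [-95.4, 22.0, 55.4], [-91.1, 24.3, 57.4]]
```

View pics/c7.png

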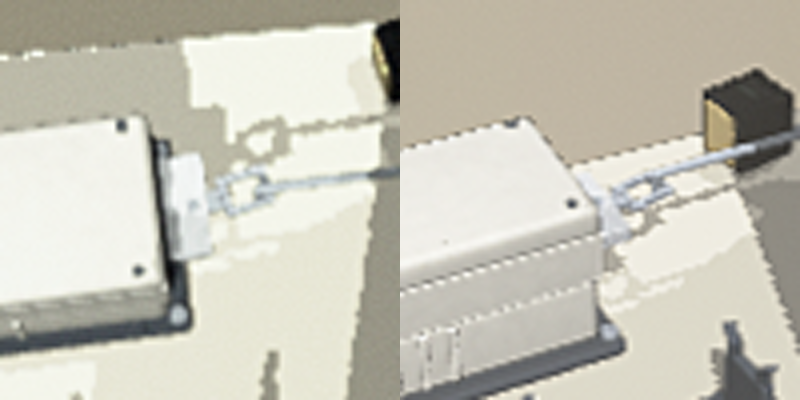

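The hook is in the eye and the plate is about 23 mm out. I'll pull 7 mm more, relax 3 mm, and lift the hook straight out.

>>> move_arm(
  series=[
    [[0,-2,0,0,0],[0,-4,0,0,0],[0,-6,0,0,0],[0,-7,0,0,0],[0,-7,0,0,0],[0,-7,0,0,0],[0,-6,0,0,0],[0,-5,0,0,0],[0,-4,0,0,0],[0,-4,0,0,0]],
  ],
)

```text
time_s: 15.63
eef_pos: [0.5082, 0.0905, 0.037]
eef_rot: [0.0, 0.692, 0.721, -0.0]
wrist_force: [0.3, -0.0, -0.2]
opening: 0.176
grasp_force: 58.9
```

```bash
python3 s.py
```

```text
15.6333 [0.5082 0.0905 0.037 ] x-yaw 1.6119 tilt [ 3.e-04 -3.e-04 -1.e+00] F [ 0.31 -0.03 -0.17] M [-0.03 -0.01  0.03] 0.17570823016004372 58.92040193080902
```

>>> move_arm(
  series=[
    [[0,0,0,-1,0],[0,0,0,-3,0],[0,0,0,-5,0],[0,0,0,-7,0],[0,0,0,-9,0],[0,0,0,-12,0],[0,0,0,-16,0],[0,0,0,-24,0],[0,0,0,-34,0],[0,0,0,-44,0]],
  ],
)

```text
time_s: 16.47
eef_pos: [0.5081, 0.0906, 0.0821]
eef_rot: [0.0, 0.692, 0.721, 0.0]
wrist_force: [0.7, 0.2, -0.4]
opening: 0.177
grasp_force: 58.9
```

```bash
python3 s.py; python3 m.py 8 top
```

```text
16.4667 [0.5081 0.0906 0.0821] x-yaw 1.6118 tilt [ 1.e-04  0.e+00 -1.e+00] F [ 0.74  0.25 -0.37] M [-0.02 -0.   -0.02] 0.17709470866234273 58.920360803604126
top 0.72 [306. 211.  34.  31.] 463 [[-135.6, -21.7, 1.9], [-96.8, 1.1, 51.1], [-81.1, 26.6, 57.0]]
top slab 466 [[-137.6, -21.1, 45.2], [-122.9, -16.0, 47.9], [-98.0, 2.1, 51.0], [-84.5, 22.5, 54.0], [-81.7, 27.2, 55.2]]
```

>>> move_arm(
  series=[
    [[0,0,-25,0,0],[0,0,-60,0,0],[0,0,-95,0,-0.03],[0,10,-120,0,-0.06],[0,40,-130,0,-0.073],[0,75,-130,0,-0.073],[0,110,-130,0,-0.073],[0,145,-130,0,-0.073],[0,170,-130,0,-0.073],[0,182.5,-130,0,-0.073]],
  ],
)

```text
time_s: 17.4
eef_pos: [0.3704, 0.2704, 0.0814]
eef_rot: [0.0, 0.665, 0.747, 0.001]
wrist_force: [-0.1, -0.4, -0.5]
opening: 0.177
grasp_force: 59.0
```

>>> move_arm(
  series=[
    [[0,0,0,5,0],[0,0,0,10,0],[0,0,0,10,0],[0,0,0,10,0],[0,0,0,10,0],[0,0,0,10,0],[0,0,0,10,0],[0,0,0,10,0],[0,0,0,10,0],[0,0,0,10,0]],
  ],
)

```text
time_s: 18.23
eef_pos: [0.3708, 0.2675, 0.0711]
eef_rot: [0.0, 0.666, 0.746, 0.0]
wrist_force: [-0.3, 0.6, -0.7]
opening: 0.176
grasp_force: 59.0
```

```bash
python3 s.py; python3 b.py 9; python3 - <<'E'
from h import *
o=ctrl.get_obs();T=R.from_quat(np.array(o["eef_rot"])[[1,2,3,0]]).as_matrix();p=np.array(o["eef_pos"])
z=np.load('w9.npz');c=(z['K'],float(z['k1']),z['R'],z['t']);W=cloud(z['d'].astype(float),c)
for t in("cradle","pick"):
    r=outline_of(t,"wrist")
    if r:
        m=r[0]["region"]&(z['d']>0);L=(W[m]-p)@T;w=W[m][:,2]
        k=(w<.015) if t=="cradle" else (w>.06);b=cv2.minAreaRect(L[k][:,:2].astype(np.float32));print(t,r[0]["conf"],np.round(b[0],4),np.round(b[1],4),b[2])
print("delta to grip pose in tool mm",((np.array([.3709,.2676,.0306])-p)@T*1e3).round(2))
E
```

```text
18.2333 [0.3708 0.2675 0.0711] x-yaw 1.6846 tilt [ 2.e-04  1.e-04 -1.e+00] F [-0.29  0.63 -0.69] M [-0.04  0.01  0.02] 0.17612067619145333 58.964749574661255
18.2333 [0.3708 0.2675 0.0711] tool axes [[-0.114, 0.994, 0.0], [0.994, 0.114, 0.0], [0.0, 0.0, -1.0]]
cam in tool [ 0.076   0.0008 -0.1419] look [-0.299  0.001  0.954]
cradle 0.66 [0.0325 0.0002] [0.058  0.1253] 89.79454040527344
pick 0.6 [0.0368 0.0013] [0.0179 0.1476] 89.56953430175781
delta to grip pose in tool mm [-1.000e-02  1.800e-01  4.044e+01]
```

Aligned to within 0.2 mm of the grip pose, so I'll lower slowly and release.

>>> move_arm(
  series=[
    [[0,0,0,8,0],[0,0,0,16,0],[0,0,0,23,0],[0,0,0,29,0],[0,0,0,34,0],[0,0,0,37,0],[0,0,0,39,0],[0,0,0,40,0],[0,0,0,40,0],[0,0,0,40,0]],
  ],
)

```text
time_s: 19.22
eef_pos: [0.3709, 0.2677, 0.0312]
eef_rot: [0.0, 0.666, 0.746, 0.0]
wrist_force: [0.1, 1.0, -0.6]
opening: 0.178
grasp_force: 59.2
```

```bash
python3 s.py
```

```text
19.2167 [0.3709 0.2677 0.0312] x-yaw 1.6848 tilt [ 4.e-04  2.e-04 -1.e+00] F [ 0.09  1.02 -0.65] M [ 0.04  0.07 -0.03] 0.17820561869532425 59.167377948760986
```

>>> move_arm(
  series=[
    [[0.2,0,0,0.4,0],[0.3,0,0,0.4,0],[0.4,0,0,0.4,0],[0.5,0,0,0.4,0],[0.5,0,0,0.4,0],[0.5,0,0,0.4,0],[0.5,0,0,0.4,0],[0.5,0,0,0.4,0],[0.5,0,0,0.4,0],[0.5,0,0,0.4,0]],
  ],
)

```text
time_s: 20.05
eef_pos: [0.3707, 0.2676, 0.0306]
eef_rot: [0.0, 0.666, 0.746, 0.0]
wrist_force: [0.0, -0.3, -0.3]
opening: 0.5
grasp_force: 0.0
```

>>> move_arm(
  series=[
    [[0.5,0,0,-10,0],[0.5,0,0,-25,0],[0.5,0,0,-45,0],[0.5,0,0,-70,0],[0.6,0,0,-100,0],[0.7,0,0,-125,0],[0.8,0,0,-135,0],[1,0,0,-135,0],[1,0,0,-135,0],[1,0,0,-135,0]],
  ],
)

```text
time_s: 20.88
eef_pos: [0.3696, 0.2672, 0.1641]
eef_rot: [-0.001, 0.666, 0.746, -0.001]
wrist_force: [-0.3, -0.0, 0.2]
opening: 0.999
grasp_force: 0.0
```

```bash
python3 s.py; python3 b.py 10; python3 - <<'E'
from h import *
o=ctrl.get_obs();T=R.from_quat(np.array(o["eef_rot"])[[1,2,3,0]]).as_matrix();p=np.array(o["eef_pos"])
z=np.load('w10.npz');c=(z['K'],float(z['k1']),z['R'],z['t']);W=cloud(z['d'].astype(float),c)
for t in("pick","cradle","filter_unit","slider"):
    r=outline_of(t,"wrist")
    if r:
        m=r[0]["region"]&(z['d']>0);L=(W[m]-p)@T;w=W[m][:,2]
        lo,hi={"pick":(.04,.07),"cradle":(-.01,.015),"filter_unit":(.078,.09),"slider":(.046,.06)}[t];k=(w>lo)&(w<hi)
        if k.sum()<5: print(t,"few");continue
        b=cv2.minAreaRect(L[k][:,:2].astype(np.float32));print(t,r[0]["conf"],np.round(b[0],4),np.round(b[1],4),b[2],"z95",np.percentile(w[k],95).round(4))
E
python3 m.py 10 top
```

```text
20.8833 [0.3696 0.2672 0.1641] x-yaw 1.6848 tilt [-2.4e-03 -9.0e-04 -1.0e+00] F [-0.28 -0.02  0.17] M [ 0.02 -0.02  0.01] 0.9986697356760464 0.0
20.8833 [0.3696 0.2672 0.1641] tool axes [[-0.114, 0.994, -0.002], [0.994, 0.114, -0.001], [-0.001, -0.002, -1.0]]
cam in tool [ 0.076   0.0008 -0.1419] look [-0.299  0.001  0.954]
pick 0.94 [0.0438 0.0019] [0.0164 0.1764] 89.25114440917969 z95 0.0591
cradle 0.76 [0.0188 0.0021] [0.0584 0.1535] 89.84513854980469 z95 0.0056
filter_unit 0.7 [0.0682 0.1328] [0.1576 0.0844] 4.2981719970703125 z95 0.0863
slider 0.82 [-0.046   0.1258] [0.0535 0.0504] 4.70530891418457 z95 0.0522
top 0.16 [412. 166.  13.  19.] 197 [[-346.5, -82.3, -1.7], [-329.5, -63.5, 34.7], [-319.9, -55.7, 48.1]]
top slab 0 0
```

View pics/w10.png

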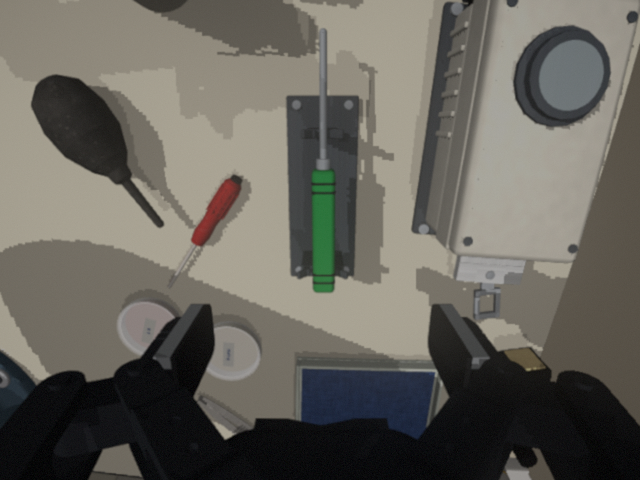

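The pick is back in its cradle, and the slider stands about 30 mm out: plate at (455–540, 257–283), tab straight. I'll move over it, with the same yaw as the unit.

>>> move_arm(
  series=[
    [[1,-8,30,0,0.03],[1,-16,65,0,0.06],[1,-24,100,0,0.073],[1,-29,126,0,0.073],[1,-29,126,20,0.073],[1,-29,126,45,0.073],[1,-29,126,65,0.073],[1,-29,126,74,0.073],[1,-29,126,74,0.073],[1,-29,126,74,0.073]],
  ],
)

```text
time_s: 22.07
eef_pos: [0.4991, 0.2532, 0.0916]
eef_rot: [-0.0, 0.692, 0.721, -0.0]
wrist_force: [0.1, 0.9, -0.0]
opening: 1.0
grasp_force: 0.0
```

```bash
python3 s.py; python3 b.py 11; python3 m.py 11 scene top
```

```text
22.0667 [0.4991 0.2532 0.0916] x-yaw 1.6119 tilt [-7.e-04 -2.e-04 -1.e+00] F [ 0.07  0.87 -0.04] M [-0.05 -0.01  0.01] 1.0002621172777515 0.0
22.0667 [0.4991 0.2532 0.0916] tool axes [[-0.041, 0.999, -0.001], [0.999, 0.041, -0.0], [-0.0, -0.001, -1.0]]
cam in tool [ 0.0761  0.0008 -0.1419] look [-0.299  0.001  0.954]
scene 0.49 [308. 240.  28.  21.] 280 [[-160.7, -65.5, -1.7], [-107.7, 0.5, 49.2], [-91.8, 24.3, 52.7]]
scene slab 255 [[-140.3, -23.4, 44.9], [-135.2, -15.7, 46.0], [-106.4, 1.8, 49.9], [-96.0, 23.0, 52.2], [-90.5, 24.9, 53.0]]
top slab 0 0
```

View pics/w11.png

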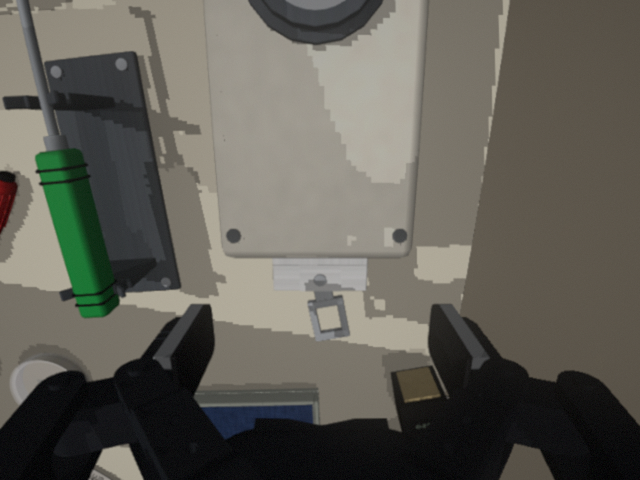

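The view is symmetric: plate spans columns 273–367, box edges mirror each other. I'll descend and grip.

>>> move_arm(
  series=[
    [[1,0,0,15,0],[1,0,0,30,0],[1,0,0,42,0],[1,0,0,52,0],[1,0,0,59,0],[1,0,0,64,0],[1,0,0,64,0],[0.85,0,0,64,0],[0.75,0,0,64,0],[0.7,0,0,64,0]],
  ],
)

```text
time_s: 23.15
eef_pos: [0.4997, 0.2533, 0.0283]
eef_rot: [0.0, 0.692, 0.721, 0.001]
wrist_force: [-0.5, -0.8, 0.0]
opening: 0.701
grasp_force: 0.0
```

>>> move_arm(
  series=[
    [[0.65,0,0,0,0],[0.6,0,0,0,0],[0.55,0,0,0,0],[0.5,0,0,0,0],[0.4,0,0,0,0],[0.3,0,0,0,0],[0.2,0,0,0,0],[0.2,0,0,0,0],[0.2,0,0,0,0],[0.2,0,0,0,0]],
  ],
)

```text
time_s: 23.98
eef_pos: [0.4987, 0.253, 0.028]
eef_rot: [-0.0, 0.692, 0.721, -0.0]
wrist_force: [-2.7, -1.5, 4.5]
opening: 0.572
grasp_force: 60.9
```

```bash
python3 s.py
```

```text
23.9833 [0.4987 0.253  0.028 ] x-yaw 1.6118 tilt [-1.e-03 -2.e-04 -1.e+00] F [-2.75 -1.49  4.54] M [-0.04  0.67  0.02] 0.5718734972857695 60.870384871959686
```

>>> move_arm(
  series=[
    [[0.2,-3,0,-0.4,0],[0.2,-7,0,-0.4,0],[0.2,-11,0,-0.4,0],[0.2,-15,0,-0.4,0],[0.2,-19,0,-0.4,0],[0.2,-23,0,-0.4,0],[0.2,-27,0,-0.4,0],[0.2,-31,0,-0.4,0],[0.2,-35,0,-0.4,0],[0.2,-38,0,-0.4,0]],
  ],
)

```text
time_s: 24.82
eef_pos: [0.5005, 0.2145, 0.0278]
eef_rot: [-0.0, 0.693, 0.721, -0.0]
wrist_force: [-3.5, 3.6, 1.5]
opening: 0.567
grasp_force: 61.8
```

```bash
python3 s.py
```

```text
24.8167 [0.5005 0.2145 0.0278] x-yaw 1.6117 tilt [-6.e-04 -2.e-04 -1.e+00] F [-3.52  3.59  1.5 ] M [0.61 0.62 0.27] 0.5670758111763484 61.78834676742554
```

>>> move_arm(
  series=[
    [[0.2,-4,0,0,0],[0.2,-8,0,0,0],[0.2,-12,0,0,0],[0.2,-16,0,0,0],[0.2,-20,0,0,0],[0.2,-24,0,0,0],[0.2,-28,0,0,0],[0.2,-33,0,0,0],[0.2,-38,0,0,0],[0.2,-42,0,0,0]],
  ],
)

```text
time_s: 25.65
eef_pos: [0.5031, 0.1722, 0.0282]
eef_rot: [0.001, 0.693, 0.721, 0.0]
wrist_force: [-0.1, -0.4, -1.3]
opening: 0.571
grasp_force: 62.0
```

```bash
python3 s.py; python3 b.py 12; python3 m.py 12 scene
```

```text
25.65 [0.5031 0.1722 0.0282] x-yaw 1.6112 tilt [ 1.2e-03 -4.0e-04 -1.0e+00] F [-0.08 -0.4  -1.28] M [-0.05 -0.05 -0.04] 0.5712576866411514 61.98924511671066
25.65 [0.5031 0.1722 0.0282] tool axes [[-0.04, 0.999, 0.001], [0.999, 0.04, -0.0], [-0.0, 0.001, -1.0]]
cam in tool [ 0.0761  0.0008 -0.1419] look [-0.299  0.001  0.954]
scene 0.57 [318. 234.  46.  26.] 842 [[-182.0, -28.1, 0.5], [-136.5, 6.7, 51.8], [-97.7, 23.4, 61.2]]
scene slab 340 [[-148.4, -24.7, 44.8], [-142.7, -13.5, 47.2], [-119.7, 13.3, 50.8], [-98.9, 22.8, 55.6], [-96.7, 23.8, 57.6]]
```

View pics/w12.png

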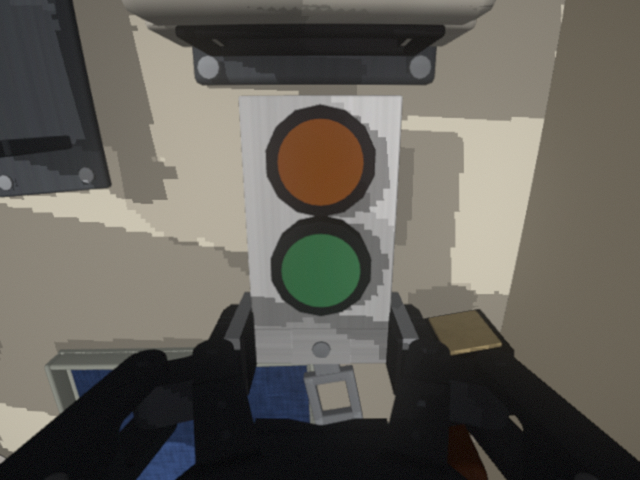

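The slider is out, level, and held, with both filters up. But the fingertips reach 16 mm below its underside, so the tray floor would stop them before the plate lands. I'll slide it part-way back into the slot as a rest, regrip higher (near the fingertips), and then pull it out again.

>>> move_arm(
  series=[
    [[0.2,2,0,-1.2,0],[0.2,5,0,-1.2,0],[0.2,8,0,-1.2,0],[0.2,11,0,-1.2,0],[0.2,14,0,-1.2,0],[0.2,17,0,-1.2,0],[0.2,20,0,-1.2,0],[0.2,24,0,-1.2,0],[0.2,28,0,-1.2,0],[0.2,32,0,-1.2,0]],
  ],
)

```text
time_s: 26.63
eef_pos: [0.5007, 0.2055, 0.029]
eef_rot: [-0.0, 0.692, 0.722, -0.0]
wrist_force: [-1.6, -1.5, -1.3]
opening: 0.572
grasp_force: 62.0
```

```bash
python3 s.py
```

```text
26.6333 [0.5007 0.2055 0.029 ] x-yaw 1.612 tilt [-7.e-04 -2.e-04 -1.e+00] F [-1.63 -1.51 -1.32] M [-0.16  0.21  0.11] 0.5715050493343515 62.03163295984268
```

>>> move_arm(
  series=[
    [[0.2,5,0,0,0],[0.2,10,0,0,0],[0.2,15,0,0,0],[0.2,20,0,0,0],[0.2,25,0,0,0],[0.2,30,0,0,0],[0.2,35,0,0,0],[0.2,40,0,0,0],[0.2,43,0,0,0],[0.2,44,0,0.6,0]],
  ],
)

```text
time_s: 27.47
eef_pos: [0.4989, 0.2493, 0.0285]
eef_rot: [-0.0, 0.692, 0.722, -0.001]
wrist_force: [-5.3, -5.7, 0.9]
opening: 0.571
grasp_force: 62.3
```

```bash
python3 s.py
```

```text
27.4667 [0.4989 0.2493 0.0285] x-yaw 1.6126 tilt [-7.e-04 -7.e-04 -1.e+00] F [-5.28 -5.68  0.95] M [-0.76  0.65  0.07] 0.5705916392831207 62.32043981552124
```

>>> move_arm(
  series=[
    [[0.2,0,0,0.5,0],[0.2,0,0,0.7,0],[0.2,0,0,0.7,0],[0.4,0,0,0.7,0],[0.5,0,0,0.7,0],[0.6,0,0,0.7,0],[0.7,0,0,0.7,0],[0.7,0,0,0.7,0],[0.7,0,0,0.7,0],[0.7,0,0,0.7,0]],
  ],
)

```text
time_s: 28.3
eef_pos: [0.5, 0.2493, 0.0282]
eef_rot: [0.0, 0.693, 0.721, 0.001]
wrist_force: [-0.2, -0.6, -0.2]
opening: 0.698
grasp_force: 0.0
```

```bash
python3 s.py
```

```text
28.3 [0.5    0.2493 0.0282] x-yaw 1.6116 tilt [ 1.4e-03  5.0e-04 -1.0e+00] F [-0.24 -0.58 -0.18] M [-0.01 -0.03 -0.06] 0.6978876521857855 0.0
```

Now raise 14 mm and regrip with the fingertips.

>>> move_arm(
  series=[
    [[0.7,0,0,-5,0],[0.7,0,0,-10,0],[0.7,0,0,-14,0],[0.7,0,0,-14,0],[0.65,0,0,-14,0],[0.6,0,0,-14,0],[0.5,0,0,-14,0],[0.4,0,0,-14,0],[0.2,0,0,-14,0],[0.2,0,0,-14,0]],
  ],
)

```text
time_s: 29.13
eef_pos: [0.4991, 0.249, 0.0421]
eef_rot: [-0.0, 0.692, 0.722, -0.0]
wrist_force: [-2.8, -1.9, 5.6]
opening: 0.563
grasp_force: 60.7
```

```bash
python3 s.py; python3 m.py 13 scene;python3 b.py 13
```

```text
29.1333 [0.4991 0.249  0.0421] x-yaw 1.612 tilt [-7.e-04 -3.e-04 -1.e+00] F [-2.77 -1.91  5.65] M [-0.12  0.39  0.07] 0.5627622599509872 60.703977942466736
scene slab 156 [[-144.6, -27.5, 44.7], [-134.1, -25.9, 46.3], [-101.4, -1.1, 50.5], [-92.8, 28.2, 54.6], [-90.1, 30.5, 57.6]]
29.2333 [0.4991 0.249  0.0421] tool axes [[-0.041, 0.999, -0.001], [0.999, 0.041, -0.0], [-0.0, -0.001, -1.0]]
cam in tool [ 0.0761  0.0008 -0.1419] look [-0.299  0.001  0.954]
```

>>> move_arm(
  series=[
    [[0.2,-3,0,-0.3,0],[0.2,-7,0,-0.3,0],[0.2,-11,0,-0.3,0],[0.2,-15,0,-0.3,0],[0.2,-19,0,-0.3,0],[0.2,-23,0,-0.3,0],[0.2,-27,0,-0.3,0],[0.2,-31,0,-0.3,0],[0.2,-35,0,-0.3,0],[0.2,-39,0,-0.3,0]],
  ],
)

```text
time_s: 30.12
eef_pos: [0.5009, 0.2095, 0.042]
eef_rot: [0.0, 0.692, 0.721, -0.0]
wrist_force: [-1.7, 0.8, -0.2]
opening: 0.56
grasp_force: 61.6
```

```bash
python3 s.py
```

```text
30.1167 [0.5009 0.2095 0.042 ] x-yaw 1.6117 tilt [-1.e-04 -3.e-04 -1.e+00] F [-1.68  0.77 -0.21] M [0.3  0.11 0.1 ] 0.559686364841203 61.57036453485489
```

>>> move_arm(
  series=[
    [[0.2,-4,0,0,0],[0.2,-8,0,0,0],[0.2,-12,0,0,0],[0.2,-16,0,0,0],[0.2,-20,0,0,0],[0.2,-24,0,0,0],[0.2,-28,0,0,0],[0.2,-33,0,0,0],[0.2,-38,0,0,0],[0.2,-42,0,0,0]],
  ],
)

```text
time_s: 30.95
eef_pos: [0.5026, 0.1675, 0.0421]
eef_rot: [0.0, 0.692, 0.721, -0.0]
wrist_force: [0.0, 0.6, -1.2]
opening: 0.565
grasp_force: 61.9
```

```bash
cat > t.py <<'E'
from h import *
o=ctrl.get_obs();T=R.from_quat(np.array(o["eef_rot"])[[1,2,3,0]]).as_matrix();p=np.array(o["eef_pos"])
c=cal("wrist");im,d=camera("wrist");W=cloud(d.astype(float),c);r=outline_of("slider","wrist")
if r:
    m=r[0]["region"]&(d>0);L=(W[m]-p)@T*1e3
    k=(im[m].min(1)>90)&(L[:,0]>-5)&(abs(L[:,1])>15)&(abs(L[:,1])<26);q=L[k];A=np.c_[q[:,:2],np.ones(k.sum())];s=np.linalg.lstsq(A,q[:,2],rcond=None)[0]
    q2=q[abs(A@s-q[:,2])<2];A=np.c_[q2[:,:2],np.ones(len(q2))];s=np.linalg.lstsq(A,q2[:,2],rcond=None)[0]
    print(r[0]["conf"],len(q2),"top plane slopes",s[:2].round(3),"tool z at x=30:",(s@[30,0,1]).round(2),"x ext",np.percentile(L[:,0],[1,99]).round(1),"y",np.percentile(L[:,1],[1,99]).round(1))
E
python3 s.py; python3 t.py
```

```text
30.95 [0.5026 0.1675 0.0421] x-yaw 1.6117 tilt [-2.e-04 -2.e-04 -1.e+00] F [ 0.03  0.58 -1.22] M [-0.11 -0.05  0.02] 0.5646622141364702 61.8517729640007
0.63 11227 top plane slopes [ 0.    -0.001] tool z at x=30: -8.49 x ext [-38.7  82.9] y [-23.6  24.7]
```

Level and firmly held by the tips, with the underside about 1–2 mm above the TCP plane. I'll carry it over the tray.

>>> move_arm(
  series=[
    [[0.2,0,0,-12,0],[0.2,0,0,-25,0],[0.2,-15,-6,-35,0],[0.2,-40,-16,-35,0],[0.2,-65,-27,-35,0],[0.2,-90,-37,-35,0],[0.2,-115,-48,-35,0],[0.2,-140,-58,-35,0],[0.2,-157,-65,-35,0],[0.2,-165,-68.5,-35,0]],
  ],
)

```text
time_s: 31.88
eef_pos: [0.4407, -0.0011, 0.0781]
eef_rot: [0.001, 0.693, 0.721, 0.0]
wrist_force: [0.7, 0.3, -1.2]
opening: 0.56
grasp_force: 62.2
```

>>> move_arm(
  series=[
    [[0.2,0,0,10,0],[0.2,0,0,22,0],[0.2,0,0,34,0],[0.2,0,0,44,0],[0.2,0,0,52,0],[0.2,0,0,58,0],[0.2,0,0,63,0],[0.2,0,0,67,0],[0.2,0,0,67,0],[0.2,0,0,67,0]],
  ],
)

```text
time_s: 32.72
eef_pos: [0.4411, 0.0006, 0.0102]
eef_rot: [-0.0, 0.692, 0.721, 0.0]
wrist_force: [0.1, -0.6, -1.2]
opening: 0.565
grasp_force: 62.2
```

```bash
python3 s.py; python3 t.py;  python3 b.py 14
```

```text
32.7167 [0.4411 0.0006 0.0102] x-yaw 1.6118 tilt [-0.  0. -1.] F [ 0.11 -0.6  -1.23] M [-0.   -0.02 -0.04] 0.5652452403114988 62.215930223464966
0.66 11279 top plane slopes [ 0.001 -0.001] tool z at x=30: -8.5 x ext [-39.   82.9] y [-23.8  24.7]
32.8167 [4.414e-01 4.000e-04 1.050e-02] tool axes [[-0.041, 0.999, 0.001], [0.999, 0.041, -0.0], [-0.0, 0.001, -1.0]]
cam in tool [ 0.0761  0.0008 -0.1419] look [-0.299  0.001  0.954]
```

>>> move_arm(
  series=[
    [[0.2,0,0,1,0],[0.2,0,0,2,0],[0.2,0,0,3,0],[0.2,0,0,4,0],[0.2,0,0,5,0],[0.2,0,0,5.6,0],[0.2,0,0,6.2,0],[0.2,0,0,6.8,0],[0.2,0,0,7,0],[0.2,0,0,7,0]],
  ],
)

```text
time_s: 33.7
eef_pos: [0.4409, 0.0005, 0.0031]
eef_rot: [-0.0, 0.692, 0.721, -0.0]
wrist_force: [-1.1, 0.0, -0.7]
opening: 0.561
grasp_force: 62.2
```

```bash
python3 s.py
```

```text
33.7 [0.4409 0.0005 0.0031] x-yaw 1.6118 tilt [-1.e-04 -0.e+00 -1.e+00] F [-1.12  0.03 -0.67] M [-0.03 -0.04 -0.03] 0.5606197824987874 62.21555560827255
```

>>> move_arm(
  series=[
    [[0.2,0,0,0.3,0],[0.2,0,0,0.6,0],[0.2,0,0,0.9,0],[0.2,0,0,1.2,0],[0.2,0,0,1.5,0],[0.2,0,0,1.5,0],[0.2,0,0,1.5,0],[0.2,0,0,1.5,0],[0.2,0,0,1.5,0],[0.2,0,0,1.5,0]],
  ],
)

```text
time_s: 34.53
eef_pos: [0.441, 0.0005, 0.0017]
eef_rot: [0.0, 0.692, 0.721, 0.0]
wrist_force: [-0.4, 0.5, 0.0]
opening: 0.559
grasp_force: 62.3
```

```bash
python3 s.py
```

```text
34.5333 [0.441  0.0005 0.0017] x-yaw 1.6118 tilt [ 1.e-04 -0.e+00 -1.e+00] F [-0.43  0.49  0.01] M [-0.05 -0.01 -0.02] 0.5586120226937797 62.25066214799881
```

>>> move_arm(
  series=[
    [[0.2,0,0,0.2,0],[0.2,0,0,0.4,0],[0.2,0,0,0.6,0],[0.2,0,0,0.6,0],[0.2,0,0,0.6,0],[0.2,0,0,0.6,0],[0.2,0,0,0.6,0],[0.2,0,0,0.6,0],[0.2,0,0,0.6,0],[0.2,0,0,0.6,0]],
  ],
)

```text
time_s: 35.37
eef_pos: [0.441, 0.0005, 0.0016]
eef_rot: [-0.0, 0.692, 0.721, -0.0]
wrist_force: [-3.1, 0.4, 6.4]
opening: 0.559
grasp_force: 63.1
```

```bash
python3 s.py
```

```text
35.3667 [0.441  0.0005 0.0016] x-yaw 1.6119 tilt [-1.e-04 -1.e-04 -1.e+00] F [-3.07  0.36  6.36] M [0.1  0.48 0.04] 0.5589305033429064 63.137108981609344
```

Contact at about 6 N, so I'll release and rise.

>>> move_arm(
  series=[
    [[0.5,0,0,0,0],[0.6,0,0,-0.3,0],[0.65,0,0,-0.3,0],[0.7,0,0,-0.3,0],[0.7,0,0,-0.3,0],[0.7,0,0,-0.3,0],[0.7,0,0,-4,0],[0.7,0,0,-12,0],[0.7,0,0,-25,0],[0.7,0,0,-40,0]],
  ],
)

```text
time_s: 36.2
eef_pos: [0.4404, 0.0007, 0.0415]
eef_rot: [-0.001, 0.692, 0.721, -0.0]
wrist_force: [-0.1, -0.4, 0.6]
opening: 0.7
grasp_force: 0.0
```

>>> move_arm(
  series=[
    [[0.7,0,0,-35,0],[0.7,0,0,-70,0],[0.7,0,0,-105,0],[0.7,0,0,-130,0],[0.7,0,0,-140,0],[0.7,0,0,-140,0],[0.7,0,0,-140,0],[0.7,0,0,-140,0],[0.7,0,0,-140,0],[0.7,0,0,-140,0]],
  ],
)

```text
time_s: 37.03
eef_pos: [0.4399, 0.0008, 0.1794]
eef_rot: [-0.001, 0.692, 0.721, -0.001]
wrist_force: [-0.1, -0.1, -0.0]
opening: 0.698
grasp_force: 0.0
```

```bash
python3 s.py; python3 - <<'E'
from h import *
c=cal("wrist");im,d=camera("wrist");W=cloud(d.astype(float),c)
for t in("slider","pick"):
    n="wrist" if t=="slider" else "scene"
    if n=="scene": im,d=camera(n);W=cloud(d.astype(float),cal(n))
    r=outline_of(t,n);m=r[0]["region"]&(d>0);q=W[m]
    if t=="slider":
        q=q[q[:,2]<.03];b=cv2.minAreaRect(q[:,:2].astype(np.float32));print(t,r[0]["conf"],b,np.percentile(q[:,2],[5,50,98]).round(4))
        k=(q[:,2]>.008)&(q[:,2]<.015);A=np.c_[q[k][:,:2],np.ones(k.sum())];print("slopes",np.linalg.lstsq(A,q[k][:,2],rcond=None)[0].round(4),"mean xy",q[k].mean(0))
    else:
        q=q[q[:,2]>.045];print(t,r[0]["conf"],cv2.minAreaRect(q[:,:2].astype(np.float32)),np.percentile(q[:,2],98))
E
```

```text
37.0333 [0.4399 0.0008 0.1794] x-yaw 1.6117 tilt [-3.3e-03  9.0e-04 -1.0e+00] F [-0.06 -0.15 -0.01] M [-0.01  0.02  0.03] 0.6983008100603656 0.0Traceback (most recent call last):
  File "<stdin>", line 6, in <module>
IndexError: list index out of range
```

```bash
python3 - <<'E'
from h import *
for n in("wrist","scene"):
    c=cal(n);im,d=camera(n);W=cloud(d.astype(float),c);print(n,[(t,[round(e["conf"],2) for e in outline_of(t,n)[:1]]) for t in("slider","pick")])
    q=W[(d>0)&(abs(W[...,0]-.44)<.055)&(W[...,1]>-.02)&(W[...,1]<.1)];k=(q[:,2]>.008)&(q[:,2]<.0145);s=q[k]
    b=cv2.minAreaRect(s[:,:2].astype(np.float32));A=np.c_[s[:,:2],np.ones(len(s))];print(len(s),np.round(b[0],4),np.round(b[1],4),"slopes",np.linalg.lstsq(A,s[:,2],rcond=None)[0][:2].round(3),"z",np.median(s[:,2]).round(4),"zmax",np.percentile(q[:,2],98).round(4))
    if n=="wrist": cv2.imwrite("pics/w20.png",im)
    else:
        r=outline_of("pick",n)
        if r:
            m=r[0]["region"]&(d>0);q=W[m];q=q[q[:,2]>.045];print("pick",cv2.minAreaRect(q[:,:2].astype(np.float32)),np.percentile(q[:,2],98))
E
```

```text
wrist [('slider', []), ('pick', [])]
4294 [0.4403 0.0321] [0.0503 0.1051] slopes [ 0.002 -0.001] z 0.0103 zmax 0.2739
scene [('slider', [0.57]), ('pick', [0.59])]
199 [0.4393 0.0491] [0.0509 0.075 ] slopes [-0.006  0.001] z 0.0102 zmax 0.4732
pick ((0.36588504910469055, 0.30805322527885437), (0.017858177423477173, 0.1733551174402237), 5.923076152801514) 0.059785938708907055
```

The slider lies flat at the tray's centre with the plate top at about 11 mm, and the pick is in its cradle.

```bash
python3 -c "
from bench import order;print(order.hand_in())"
```

```text
the job is handed in; nothing more can be done
None
```

The job is handed in: the slider lies flat, filters up, in the middle of the tray and the pick is back in its cradle, but hand-in returned no verdict, and I slid the slider part-way back into the slot once to regrip it closer to the fingertips.

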